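Scan the carton's bar code and put the scanner back

ROBOT

A 6-joint arm with a two-finger parallel gripper is mounted at the origin on a cart in front of the work surface, level with it; the furniture and walls round the work are solid. World frame = base frame: x ahead of the robot, y to its left, z up, the work surface at z = 0. Lengths are in m, angles in rad, forces in N, time in s.
With the tool pointing down it reaches from about 0.325 to 0.925 m from the base axis. Payload 3.1 kg.
Tool frame: the origin (TCP) lies at the very end of the fingers, on their centre line; the grasp point (between the pads) lies pinch_z behind it (pinch_z is the distance from the TCP to the grasp point, in m); x points along the fingers, y is the direction in which the jaws open and shut, and the axes are right-handed (so a half turn about x gives the same grasp; the last joint's range is limited). The gripper opens to 85 mm and grips with 20 to 120 N. Pads are 22 mm wide; open, the fingers measure 114 mm over their backs; the gripper's body (76 mm by 85 mm) begins 54 mm behind the grasp point. The pads swing forward as they close: fully open they stand 13 mm farther back than shut.
Start: joints at [-1.226, 0.217, 1.613, -0, 1.311, -0.112], TCP at [0.276, -0.561, 0.231] pointing down, gripper open.
Joint ranges: [-2.75, 2.75], [-0.78, 2.1], [0.31, 2.55], [-1.13, 4.27], [0.13, 2.63], [-2.58, 2.58]. Speed limits (rad/s): [2.79, 2.79, 3.14, 3.14, 3.14, 3.14].

INTERFACE

Orientations are given as a unit quaternion [w, x, y, z].
In Python, from bench import * gives the robot as it stands.
- The arm moves only by the tool step_arm, never from a script. Its argument "moves" is one flat list of numbers, 7 for each row, row after row: the turn, a rotation vector about the world's x, y, z normalised to -1 to 1, where 1 is 0.5 rad, then the shift along the world's x, y, z normalised to -1 to 1, where 1 is 0.6 m, then the gripper command: -1 is shut, 1 is fully open, values between are in proportion. In form: [ax, ay, az, tx, ty, tz, hand, ax, ay, az, tx, ty, tz, hand, ...]. A call has 1 to 20 rows; each row is the pose to reach, as a shift and turn from the pose commanded when the call began; what a row does not reach only later rows make up. A row lasts 1/8 s, in which the tool goes at most 62.5 mm and 10.7 degrees, less where a joint would pass 70% of its speed; a pose out of reach is approached as far as the arm can. A call with a number of a shift or a turn outside -1 to 1 is refused whole. A call with a gripper value outside its range is refused whole. The fingers move at their own pace and stop on an object; the grip force is fixed at half the most. Time passes only in rows, so rows that repeat a pose let the fingers close. It gives the time, the measured TCP pose, the force and the opening at its end, in the units of the state.
- get_state(): the state, without advancing time (a new reading comes with each control period).
- get_image(name): name is "scene" or "top" or "wrist"; returns a dict with "color" (480x640x3 uint8, blue, green, red), "fx", "fy", "cx", "cy" (pixels), "extrinsics" (4x4, takes a point from camera to world coordinates). Camera axes: x right, y down, z forward; pixel columns grow to the right and rows downward; lengths in m; the calibration is good to about 2 mm. A picture is of the moment at which its call begins. There is no depth.
- hand_in(): hands the job in, once; it reports no verdict.
The state is a dict: "time": time; "q": joint angles; "joint_velocities": joint speeds; "joint_efforts": joint torques, N m; "tcp_pos": TCP position; "tool_rot": TCP orientation; "ft_force": force on the tool from outside, world axes, zero at the start; "wrist_torque": the same for the moment, N m; "opening": finger opening in m.
Only numpy, scipy, OpenCV 4.12 (cv2) and the standard library are available. Lean on these libraries where they do the work, as an engineer would, in place of code of your own. Each camera call takes 0.05 s, during which the arm holds its last target.

TASK

Book in the carton that stands on the table: take the hand scanner out of its cradle, point its red window square at the middle of the bar code on the carton's front from about 8 cm away, and hold it still there for two seconds. Then set the scanner back down in its cradle, the same way round as it was, and let go only once it rests on the saddles. Do not touch or shift the carton, and leave the other things on the table where they are.

Things in the scene. Friction and masses are not known exactly. Their poses are not given: they have to be found in the camera images.
- scanner: in-line hand scanner, loose, 0.18 kg, starts level in the cradle. Grey handle 36 mm wide (y), 30 high (z), from x = -70 to 42 mm; black head 48 wide, x = 40 to 72 mm, reaching 4 mm below and above the handle, dark red window on its end. Origin on the handle's underside, 72 mm behind the window, within 10 mm of the balance point; x along the beam, z up out of the side with the blue button.
- scanner_window (a point): centre of the scanner's red window, 72 mm ahead of the scanner's origin and 15 mm above the handle's underside; same axes as the scanner, x is the beam. It reads the label at 45 to 130 mm, within 15 degrees of square.
- scanner_grip (a point): place to grip the scanner across its 36 mm width (y), from above, in the middle of the handle's height: 10 mm behind the scanner's origin, 15 mm above the handle's underside. Between the saddles, 36 mm of the handle behind it and 32 mm ahead of it are free for fingers.
- cradle: fixed scanner cradle: base plate 112 x 74 x 8 mm with two black saddles (x = -60 to -46 and 22 to 30 mm) that carry the handle 30 mm above the table. Cheeks 44 mm apart (4 mm play each side), flaring out to 66 mm, tops 54 mm high. Origin on the table under the seated scanner's origin; x is where the seated window points. Seated: scanner level, scanner_grip at x = -10, y = 0, z = 45 mm here.
- carton: small brown carton, loose, 0.6 kg, 120 mm (x) x 144 mm (y) x 78 mm high, standing on the table; origin at the centre of its underside. The bar code label is on its -x face. (A like carton on the cabinet has no label and plays no part.)
- label_center (a point): middle of the white bar code label (84 mm wide, 52 mm high, black upright bars) on the carton's front, 42 mm above the table; x points straight into the carton, y along the label, z up. The label faces -x of this frame, roughly towards the robot.
- oil_bottle: oil bottle with red spout, 41 mm across, 125 mm tall, bystander; origin under its centre
- tape_roll: blue roll of tape lying flat, 71 mm across, 23 mm high, bystander; origin under its centre
- nest: round aluminium nest with a tan pad, 47 mm across, 51 mm high, bystander; origin under its centre

How it is judged:
By the outcome, as a careful person would: the job done as asked, in the order asked, and still so for the second after the job is handed in, with the robot touching nothing.
It also fails if it takes over 58 s, if anything falls off the work surface, if the arm or the gripper's body presses on something with over 40 N, if the wrist force passes 120 N, or if a joint passes its speed limit or range.

## Working session

There is one attempt and no reset: what is moved stays moved. The work goes in short steps, Python scripts to look and compute and a tool call to move; the robot and the scene stay as the last step left them, time stands still between calls to the robot, and variables do not carry over. Pictures are saved under pics/ and viewed, and the job is handed in when it is done.

Besides the shell and the picture viewer there is one more tool, called after "Emit:" in YAML: its name, and indented under it one key for each argument. step_arm: Moves the arm, as the interface text tells. Scaled input: -1 to 1 covers 0.6 m each way for a shift and 0.5 rad each way for a turn. Its arguments: {"type":"object","properties":{"moves":{"type":"array"}},"required":["moves"]}

```bash
mkdir -p pics; ls
python3 - <<'E'
from bench import *
import cv2,numpy as np
s=get_state()
print({k:(np.round(v,4).tolist()) for k,v in s.items()})
for n in ["scene","top","wrist"]:
    d=get_image(n); cv2.imwrite(f"pics/{n}0.png",d["color"])
    print(n,d["fx"],d["fy"],d["cx"],d["cy"],np.round(d["extrinsics"],4).tolist())
try: print(pinch_z)
except Exception as e: print(e)
E
```

```text
pics
{'time': 0.0, 'q': [-1.2262, 0.2178, 1.615, 0.0, 1.3113, -0.1122], 'joint_velocities': [-0.0007, 0.0008, -0.0001, -0.0008, -0.0019, -0.0009], 'joint_efforts': [0.0004, -39.6839, -30.3855, -0.0002, 0.0096, -0.0], 'tcp_pos': [0.2754, -0.5601, 0.23], 'tool_rot': [-0.1592, -0.6886, -0.1609, 0.6888], 'ft_force': [0.3094, -0.3456, 0.4805], 'wrist_torque': [-0.0222, -0.0467, 0.0372], 'opening': 0.0853}
scene 597.3088347271179 597.3088347271179 312.2392779293137 233.93665621410278 [[-0.791, -0.3155, 0.5242, -0.0371], [-0.6117, 0.3931, -0.6865, 0.8815], [0.0106, -0.8637, -0.5039, 0.6734], [0.0, 0.0, 0.0, 1.0]]
top 472.26676233881705 472.26676233881705 325.5694628915852 249.24815869288614 [[-0.0029, -0.9949, 0.1012, 0.4939], [-0.9997, 0.0007, -0.0225, 0.0461], [0.0223, -0.1013, -0.9946, 1.1346], [0.0, 0.0, 0.0, 1.0]]
wrist 345.6121066252878 345.6121066252878 318.065034120692 241.0031869237564 [[0.441, -0.8547, -0.2738, 0.3466], [-0.8975, -0.4209, -0.1319, -0.5249], [-0.0025, 0.3039, -0.9527, 0.3732], [0.0, 0.0, 0.0, 1.0]]
0.0187
```

View pics/scene0.png

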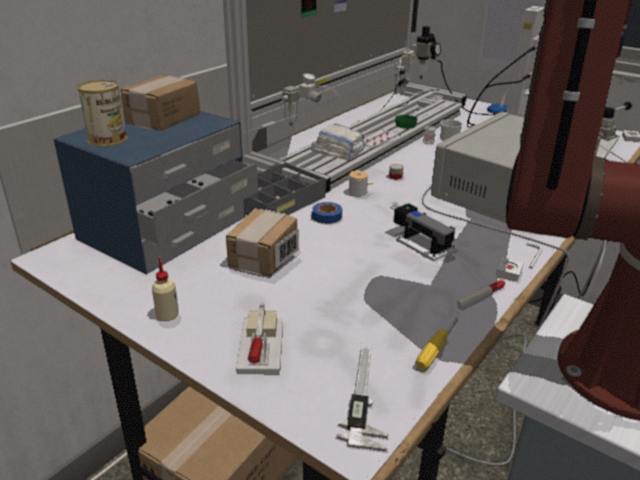

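View pics/top0.png

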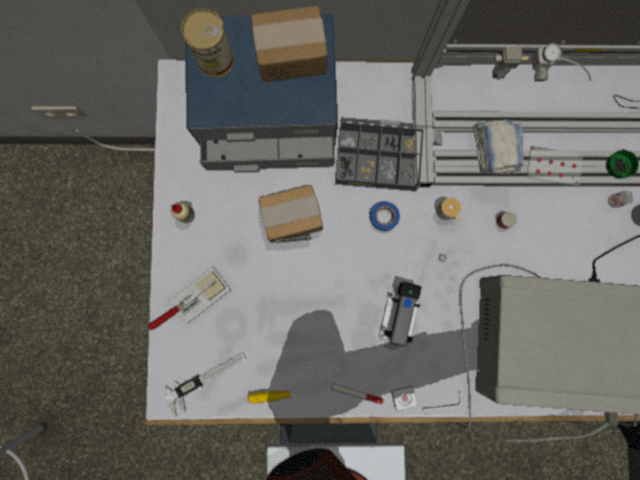

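View pics/wrist0.png

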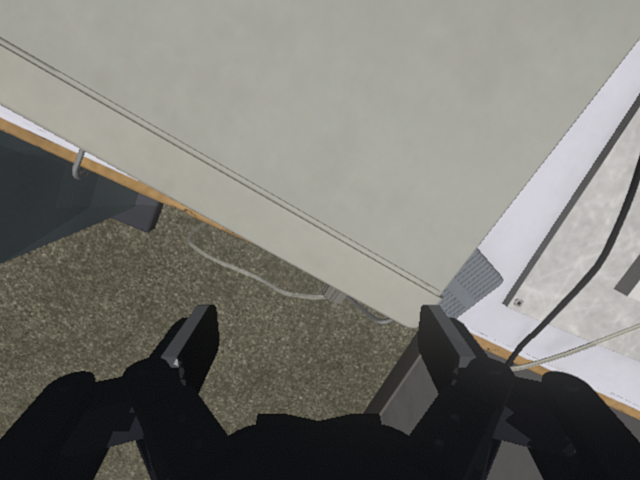

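The scene camera shows the scanner in its cradle around (425,225) with the head toward (405,213), and the carton at (262,242) with its label at (287,245). In the top view the scanner is around (403,315) and the carton around (291,213). Next I'll enlarge both.

Run:
```python
import cv2
t=cv2.imread("pics/top0.png"); s=cv2.imread("pics/scene0.png")
cv2.imwrite("pics/t_scan.png",cv2.resize(t[270:360,355:445],None,fx=6.6,fy=6.6,interpolation=cv2.INTER_CUBIC))
cv2.imwrite("pics/t_cart.png",cv2.resize(t[175:255,245:335],None,fx=7,fy=7,interpolation=cv2.INTER_CUBIC))
cv2.imwrite("pics/s_cart.png",cv2.resize(s[200:280,215:310],None,fx=7,fy=7,interpolation=cv2.INTER_CUBIC))
cv2.imwrite("pics/s_scan.png",cv2.resize(s[195:265,380:465],None,fx=8,fy=8,interpolation=cv2.INTER_CUBIC))
```

```text
(no output)
```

View pics/t_scan.png

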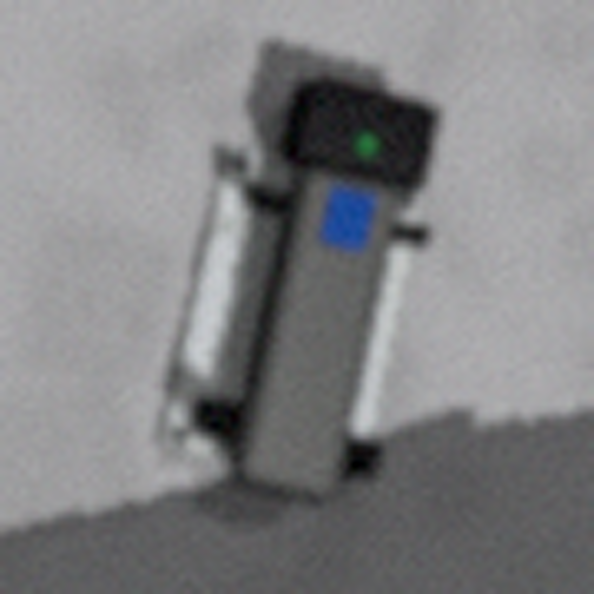

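View pics/t_cart.png

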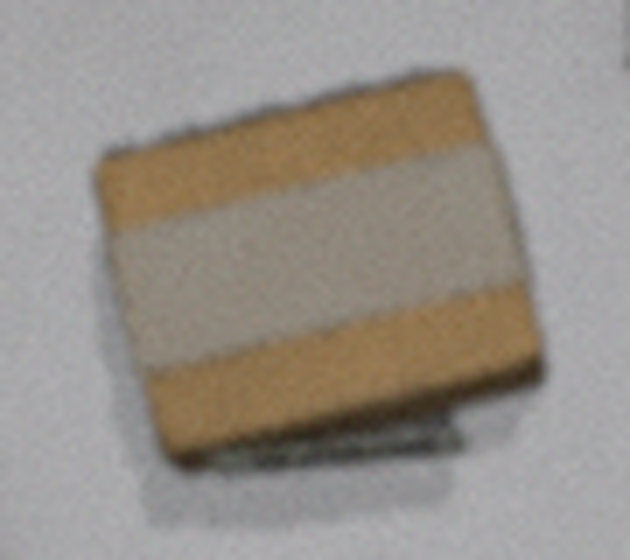

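View pics/s_cart.png

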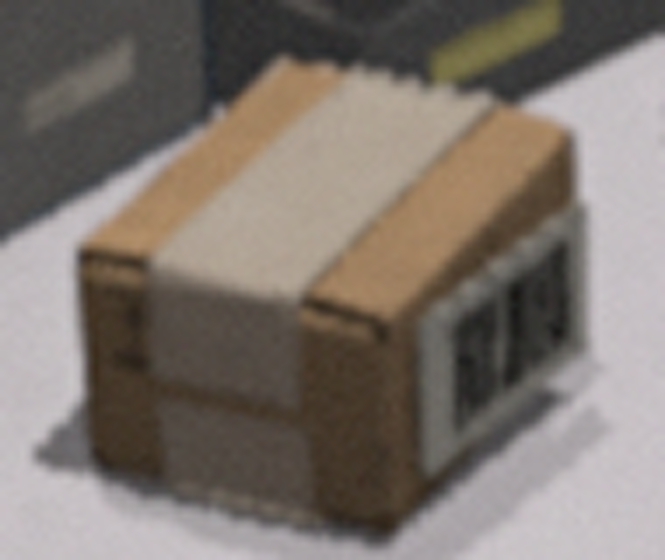

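View pics/s_scan.png

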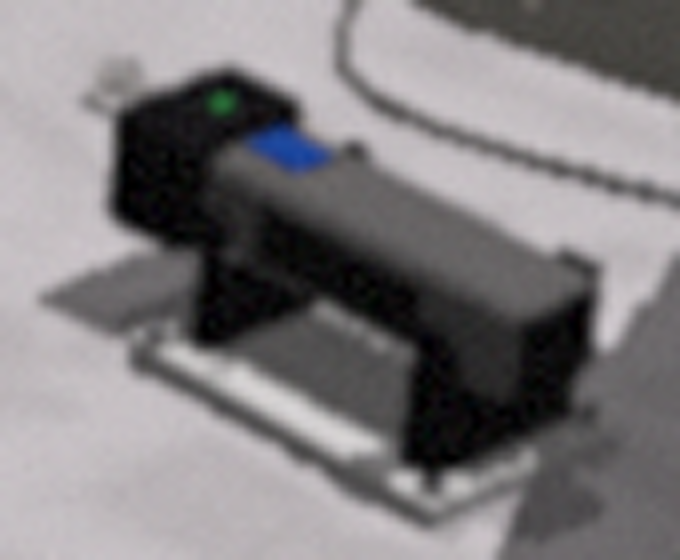

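```bash
cat > h.py <<'E'
import numpy as np, cv2
from bench import *
from scipy.optimize import least_squares
from scipy.spatial.transform import Rotation as R
def cam(n):
    d=get_image(n); return d
def proj(P,d):
    E=np.array(d["extrinsics"]);p=(np.atleast_2d(P)-E[:3,3])@E[:3,:3]
    return np.c_[d["fx"]*p[:,0]/p[:,2]+d["cx"],d["fy"]*p[:,1]/p[:,2]+d["cy"]]
def fit(loc,px,ds,x0):
    """planar pose x,y,yaw; px list aligned with loc, ds list of camera dicts"""
    loc=np.array(loc);px=np.array(px)
    def W(v):
        c,s=np.cos(v[2]),np.sin(v[2]);return np.c_[v[0]+c*loc[:,0]-s*loc[:,1],v[1]+s*loc[:,0]+c*loc[:,1],loc[:,2]]
    def f(v):
        w=W(v);return np.concatenate([proj(w[i],ds[i])[0]-px[i] for i in range(len(px))])
    r=least_squares(f,x0,loss='soft_l1');return r.x,r.fun.reshape(-1,2)
E
python3 - <<'E'
from h import *
T=cam("top");S=cam("scene")
c=lambda p,o,f:(np.array(p)+.5)/f+o-.5
to=np.array([245,175]);so=np.array([215,200])
ctop=[(98,158),(470,72),(545,368),(170,460)]
L=[(.06,.072,.078),(.06,-.072,.078),(-.06,-.072,.078),(-.06,.072,.078)]
p1=[c(p,to,7) for p in ctop]
ctS=[(80,250),(570,125),(395,325),(395,530)]
L2=[(.06,.072,.078),(-.06,-.072,.078),(-.06,.072,.078),(-.06,.072,0)]
p2=[c(p,so,7) for p in ctS]
for l,p,d in [(L,p1,[T]*4),(L2,p2,[S]*4),(L+L2,p1+p2,[T]*4+[S]*4)]:
    v,r=fit(l,p,d,[.6,.1,0.2]);print("carton",v.round(4),r.round(1).tolist())
# label corners in scene
l3=[(-.061,.042,.068),(-.061,-.042,.068),(-.061,.042,.016),(-.061,-.042,.016)]
p3=[c(p,so,7) for p in [(420,308),(580,212),(430,475),(585,345)]]
v,r=fit(l3,p3,[S]*4,v);print("label",v.round(4),r.round(1).tolist())
# scanner
o=np.array([355,270]);o2=np.array([380,195])
l=[(.072,.024,.064),(.072,-.024,.064),(-.07,.018,.060),(-.07,-.018,.060)]
p=[c(q,o,6.6) for q in [(302,80),(438,103),(243,478),(325,495)]]
lS=[(.072,.024,.064),(.072,-.024,.064),(.04,-.024,.064),(-.07,.018,.060),(-.07,-.018,.060),]
pS=[c(q,o2,8) for q in [(118,112),(228,68),(298,105),(515,325),(598,280)]]
for a,b,d in [(l,p,[T]*4),(lS,pS,[S]*5),(l+lS,p+pS,[T]*4+[S]*5)]:
    v,r=fit(a,b,d,[.4,-.1,-0.1]);print("scanner",v.round(4),r.round(1).tolist())
E
```

```text
carton [0.686  0.1014 0.3102] [[-6.4, -0.4], [1.0, -6.9], [6.5, 0.3], [-0.9, 6.6]]
carton [0.6967 0.1069 0.3331] [[-11.8, -0.2], [0.6, -5.2], [-0.1, -0.2], [0.8, 4.2]]
carton [0.6903 0.105  0.2735] [[-7.3, -3.6], [0.7, -8.0], [4.3, -0.1], [-3.8, 3.8], [-9.9, -0.8], [4.8, -3.5], [0.3, 0.9], [1.2, 5.4]]
label [0.6883 0.1018 0.1127] [[0.2, 1.6], [0.5, -2.7], [-0.7, 0.1], [-0.1, -0.1]]
scanner [ 0.4567 -0.1548 -0.2322] [[0.1, -1.6], [0.1, -0.3], [-2.0, 0.3], [1.2, 1.4]]
scanner [ 0.4521 -0.1522 -0.2458] [[-2.0, -0.1], [-0.4, -0.7], [1.4, 0.0], [-0.3, 0.1], [0.9, 0.4]]
scanner [ 0.4544 -0.154  -0.2391] [[0.0, -0.6], [-0.0, 0.9], [-2.5, 1.3], [0.6, 2.5], [-2.5, -0.7], [-1.0, -1.2], [0.8, -0.6], [-0.7, -0.7], [0.5, -0.4]]
```

The scanner is at about (0.454, -0.154), yaw -0.24, and two cameras agree on it. The carton's printed shape doesn't fit its stated box: the visual shape looks turned relative to the label. I'll therefore use the label itself as the reference and look at it with the wrist camera. First the arm rises and swings over.

Emit:
step_arm:
  moves: [0,0,0,0,0,0.1,1,0,0,0,0,0,0.2,1,0,0,0.3,0.05,0.05,0.25,1,0,0,0.65,0.1,0.12,0.25,1,0,0,1,0.15,0.2,0.25,1]

```text
time: 0.88
tcp_pos: [0.3664, -0.4402, 0.382]
tool_rot: [0.327, 0.627, 0.326, -0.627]
ft_force: [0.2, -0.2, -0.5]
opening: 0.0857
```

Emit:
step_arm:
  moves: [0,0,0.35,0.03,0.09,0,1,0,0,0.7,0.06,0.18,0,1,0,0,1,0.09,0.27,0,1]

```text
time: 1.25
tcp_pos: [0.42, -0.2771, 0.3812]
tool_rot: [0.472, 0.527, 0.472, -0.526]
ft_force: [0.7, 0.2, 0.6]
opening: 0.0855
```

Emit:
step_arm:
  moves: [0,0,0.35,0.03,0.09,0,1,0,0,0.7,0.06,0.18,0,1,0,0,1,0.09,0.27,0,1]

```text
time: 1.62
tcp_pos: [0.4739, -0.1151, 0.3814]
tool_rot: [0.588, 0.393, 0.587, -0.393]
ft_force: [0.3, -0.4, -1.0]
opening: 0.0855
```

Emit:
step_arm:
  moves: [0,0,0.35,0.03,0.09,0,1,0,0,0.7,0.06,0.18,0,1,0,0,1,0.09,0.25,0,1]

```text
time: 2.0
tcp_pos: [0.5279, 0.0354, 0.3814]
tool_rot: [0.667, 0.235, 0.667, -0.235]
ft_force: [-0.2, -1.0, -0.2]
opening: 0.0856
```

Run:
```python
from h import *
s=get_state();d=get_image("wrist");E=d["extrinsics"]
print(s["time"],np.round(s["q"],2),s["tcp_pos"],np.degrees(np.arctan2(*(E[1,3]-s["tcp_pos"][1],E[0,3]-s["tcp_pos"][0]))))
```

```text
2.0 [-0.07 -0.07  1.64  0.    1.57 -0.96] [0.52788477 0.03535547 0.38142869] 140.24305015246514
```

Emit:
step_arm:
  moves: [0,0,0.35,0.01,0.03,0,1,0,0,0.7,0.02,0.05,0,1,0,0,1,0.033,0.08,-0.05,1]

```text
time: 2.42
tcp_pos: [0.5493, 0.0813, 0.3542]
tool_rot: [0.707, 0.064, 0.702, -0.064]
ft_force: [0.0, 1.3, -1.3]
opening: 0.0855
```

Emit:
step_arm:
  moves: [0,0,0.35,0,0,-0.1,1,0,0,0.7,0,0,-0.2,1,0,0,0.7,0,0,-0.3,1,0,0,0.7,0,0,-0.37,1,0,0,0.7,0,0,-0.37,1,0,0,0.7,0,0,-0.37,1]

```text
time: 3.18
tcp_pos: [0.5489, 0.081, 0.1312]
tool_rot: [0.706, -0.058, 0.704, 0.058]
ft_force: [-0.1, 1.1, -0.1]
opening: 0.0855
```

Run:
```python
from h import *
s=get_state();d=get_image("wrist");E=d["extrinsics"]
cv2.imwrite("pics/w1.png",d["color"])
print(s["time"],np.round(s["q"],2),s["tcp_pos"],np.degrees(np.arctan2(*(E[1,3]-s["tcp_pos"][1],E[0,3]-s["tcp_pos"][0]))))
```

```text
3.175 [ 0.02  0.18  1.86 -0.    1.1  -1.72] [0.54894194 0.08097472 0.1311787 ] -171.2887961367056
```

View pics/w1.png

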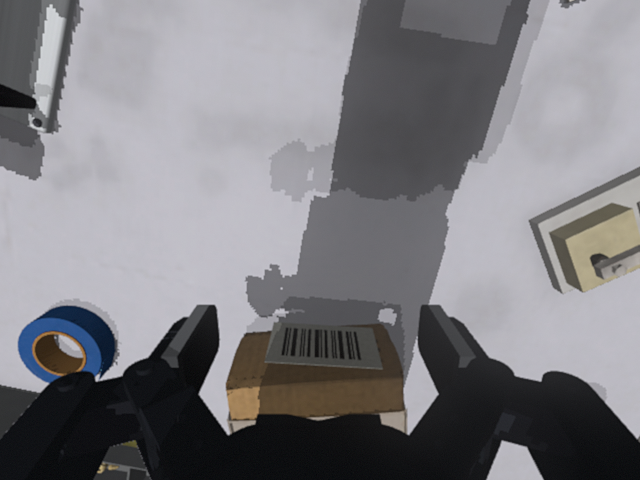

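Run:
```python
import cv2
t=cv2.imread("pics/w1.png")
cv2.imwrite("pics/w1z.png",cv2.resize(t[300:430,215:420],None,fx=3.9,fy=3.9,interpolation=cv2.INTER_CUBIC))
```

```text
(no output)
```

View pics/w1z.png

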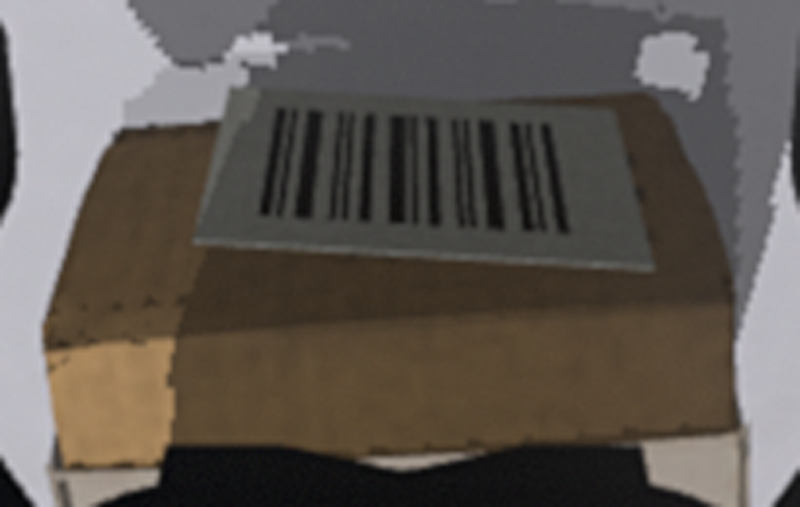

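Run:
```python
from h import *
W=cam("wrist");S=cam("scene")
c=lambda p,o,f:(np.array(p)+.5)/f+o-.5
o=np.array([215,300])
l=[(0,-.042,.016),(0,.042,.016),(0,.042,.068),(0,-.042,.068)]
p=[c(q,o,3.9) for q in [(232,87),(612,105),(652,268),(196,243)]]
v,r=fit(l,p,[W]*4,[.62,.1,.1]);print("W",v.round(4),r.round(1).tolist())
l3=[(0,.042,.068),(0,-.042,.068),(0,.042,.016),(0,-.042,.016)]
p3=[c(q,np.array([215,200]),7) for q in [(418,305),(582,210),(430,475),(587,345)]]
v,r=fit(l3,p3,[S]*4,v);print("S",v.round(4),r.round(1).tolist())
v,r=fit(l+l3,p+p3,[W]*4+[S]*4,v);print("WS",v.round(4),r.round(1).tolist())
```

```text
W [0.6305 0.0996 0.1033] [[-0.4, 0.4], [-0.0, 1.1], [0.4, -0.7], [-0.1, -0.4]]
S [0.6276 0.0948 0.0997] [[0.3, 1.9], [0.5, -2.4], [-0.8, -0.0], [-0.2, -0.1]]
WS [0.63   0.0993 0.1057] [[-0.7, -0.0], [-0.2, 0.4], [0.2, -1.5], [-0.4, -0.9], [-2.0, 2.5], [-1.9, -1.9], [-3.1, 0.6], [-2.5, 0.4]]
```

The label sits at (0.630, 0.098), yaw 0.10, and the wrist camera fits it to within about 1 px. Next I'll go above the scanner.

Emit:
step_arm:
  moves: [0,0,-0.2,-0.045,-0.08,0.03,1,0,0,-0.4,-0.09,-0.16,0.06,1,0,0,-0.6,-0.13,-0.25,0.06,1,0,0,-0.78,-0.16,-0.33,0.06,1,0,0,-0.78,-0.173,-0.388,0.06,1,0,0,-0.78,-0.173,-0.388,0.06,1,0,0,-0.78,-0.173,-0.388,0.06,1]

```text
time: 4.2
tcp_pos: [0.4445, -0.1517, 0.1666]
tool_rot: [0.703, 0.079, 0.702, -0.08]
ft_force: [0.4, 0.0, 0.0]
opening: 0.0856
```

Run:
```python
from h import *
s=get_state();d=get_image("wrist");E=d["extrinsics"]
cv2.imwrite("pics/w2.png",d["color"])
print(s["time"],np.round(s["q"],2),s["tcp_pos"],np.degrees(np.arctan2(*(E[1,3]-s["tcp_pos"][1],E[0,3]-s["tcp_pos"][0]))))
print(R.from_quat(np.roll(s["tool_rot"],-1)).as_matrix().round(3))
```

```text
4.2 [-0.48 -0.05  2.03  0.    1.16 -1.82] [ 0.44448142 -0.15167904  0.16656203] 166.21684546716503
[[ 0.002  0.223  0.975]
 [-0.001  0.975 -0.223]
 [-1.     0.     0.002]]
```

View pics/w2.png

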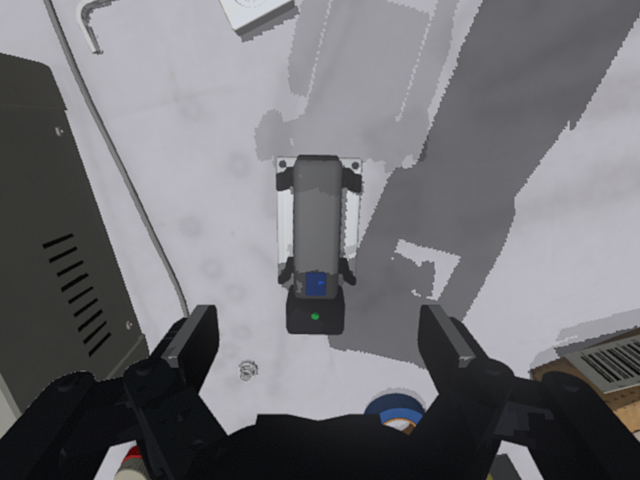

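Run:
```python
import cv2
t=cv2.imread("pics/w2.png")
cv2.imwrite("pics/w2z.png",cv2.resize(t[145:345,255:385],None,fx=3,fy=3,interpolation=cv2.INTER_CUBIC))
```

```text
(no output)
```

View pics/w2z.png

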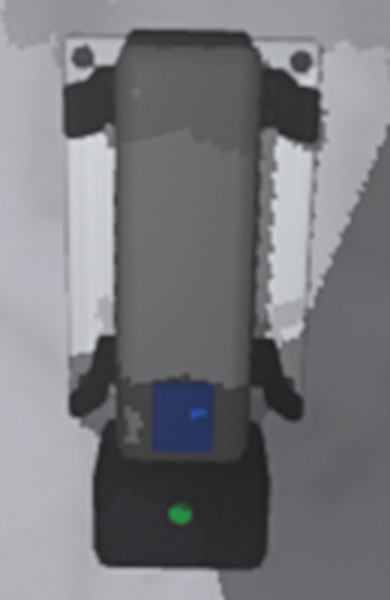

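Run:
```python
from h import *
W=cam("wrist")
c=lambda p,o,f:(np.array(p)+.5)/f+o-.5
o=np.array([255,145])
l=[(-.07,-.018,.060),(-.07,.018,.060),(.04,-.024,.064),(.04,.024,.064),(.072,-.024,.064),(.072,.024,.064)]
p=[c(q,o,3) for q in [(117,43),(257,43),(100,458),(264,458),(95,566),(268,566)]]
v,r=fit(l,p,[W]*6,[.45,-.15,-.24]);print("W",v.round(4),r.round(1).tolist())
E=W["extrinsics"]
def back(px,z):
    q=np.linalg.inv(np.array([[W["fx"],0,W["cx"]],[0,W["fy"],W["cy"]],[0,0,1]]))@np.r_[px,1];d=E[:3,:3]@q
    return E[:3,3]+d*(z-E[2,3])/d[2]
a=v[2];Rm=np.array([[np.cos(a),np.sin(a)],[-np.sin(a),np.cos(a)]])
for q in [(65,38),(320,38),(70,415),(302,418)]: print("base",(Rm@(back(c(q,o,3),.008)[:2]-v[:2])).round(4))
for q in [(117,43),(257,43),(118,250),(262,250),(118,458),(246,460)]: print("handle",(Rm@(back(c(q,o,3),.060)[:2]-v[:2])).round(4))
g=v[:2]+np.array([np.cos(a),np.sin(a)])*-.01;print("grip",g, (g-get_state()["tcp_pos"][:2])/.6)
```

```text
W [ 0.4535 -0.1533 -0.2345] [[-2.5, -4.2], [2.1, -3.7], [-2.9, 1.2], [3.3, 1.7], [-0.5, 0.4], [0.6, 0.9]]
base [-0.0641 -0.0344]
base [-0.0648  0.0378]
base [ 0.0527 -0.036 ]
base [0.0531 0.0378]
handle [-0.0671 -0.0163]
handle [-0.0675  0.0166]
handle [-0.0167 -0.0166]
handle [-0.017   0.0194]
handle [ 0.041  -0.0172]
handle [0.0412 0.0169]
grip [ 0.44375282 -0.1509665 ] [-0.0008094  -0.00013694]
```

Emit:
step_arm:
  moves: [0,0,-0.02,0,0,-0.08,1,0,0,-0.02,0,0,-0.15,1,0,0,-0.02,0,0,-0.2,1,0,0,-0.02,0,0,-0.24,1,0,0,-0.02,0,0,-0.24,1,0,0,-0.02,0,0,-0.24,1]

```text
time: 5.05
tcp_pos: [0.4447, -0.1515, 0.0222]
tool_rot: [0.703, 0.082, 0.702, -0.083]
ft_force: [-0.3, 0.2, 0.6]
opening: 0.0856
```

Run:
```python
from h import *
d=get_image("wrist");cv2.imwrite("pics/w3.png",d["color"]);print(get_state()["tcp_pos"],pinch_z)
```

```text
[ 0.44502904 -0.15184069  0.02257183] 0.0187
```

View pics/w3.png

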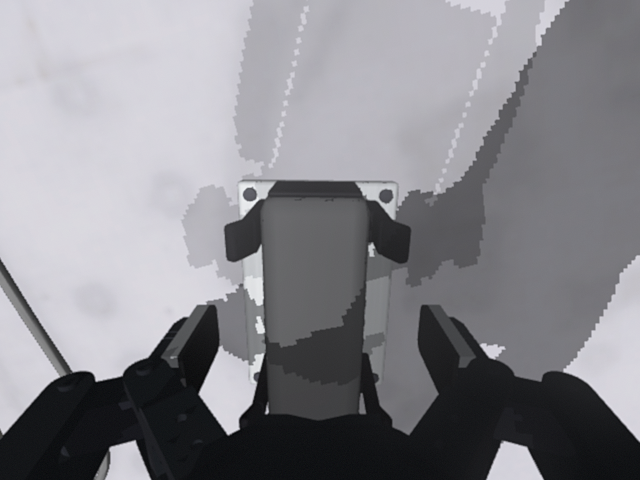

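Emit:
step_arm:
  moves: [0,0,0,0,0,0,0.3,0,0,0,0,0,0,0,0,0,0,0,0,0,-0.2,0,0,0,0,0,0,-0.5,0,0,0,0,0,0,-1,0,0,0,0,0,0,-1,0,0,0,0,0,0,-1,0,0,0,0,0,0,-1,0,0,0,0,0,0,-1,0,0,0,0,0,0,-1]

```text
time: 6.35
tcp_pos: [0.4442, -0.1521, 0.022]
tool_rot: [0.703, 0.083, 0.702, -0.083]
ft_force: [-1.9, 0.8, 6.6]
opening: 0.035
```

Run:
```python
from h import *
d=get_image("wrist");cv2.imwrite("pics/w4.png",d["color"]);s=get_state();print(s["tcp_pos"],s["ft_force"],s["wrist_torque"],s["opening"])
```

```text
[ 0.44418133 -0.15206605  0.02199638] [-1.34523563  0.88470862  5.36666208] [ 0.0346082   0.20581602 -0.01667791] 0.035485417756469996
```

View pics/w4.png

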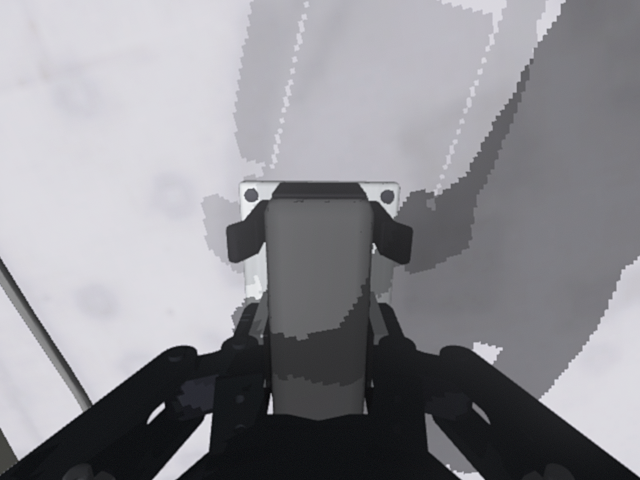

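Emit:
step_arm:
  moves: [0,0,0,0,0,0.01,-1,0,0,0,0,0,0.03,-1,0,0,0,0,0,0.06,-1,0,0,0,0,0,0.1,-1,0,0,0,0,0,0.133,-1,0,0,0,0,0,0.133,-1,0,0,0,0,0,0.133,-1]

```text
time: 7.28
tcp_pos: [0.4431, -0.1514, 0.1006]
tool_rot: [0.702, 0.083, 0.703, -0.083]
ft_force: [-0.4, 0.2, -2.4]
opening: 0.0353
```

Run:
```python
from h import *
d=get_image("wrist");cv2.imwrite("pics/w5.png",d["color"]);s=get_state();print(s["tcp_pos"],s["tool_rot"],s["ft_force"],s["wrist_torque"],s["opening"])
e=get_image("scene")["color"];cv2.imwrite("pics/s5.png",cv2.resize(e[140:290,210:490],None,fx=2.8,fy=2.8,interpolation=cv2.INTER_CUBIC))
```

```text
[ 0.44277531 -0.15124624  0.10011425] [ 0.70157856  0.0830622   0.70290242 -0.08256137] [-0.08508335 -0.28715363 -0.3655162 ] [ 0.00545539  0.02815336 -0.00030228] 0.035587250833532064
```

View pics/w5.png

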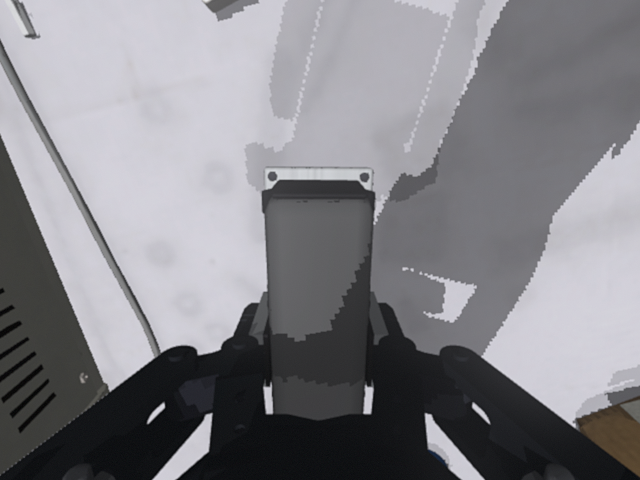

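View pics/s5.png

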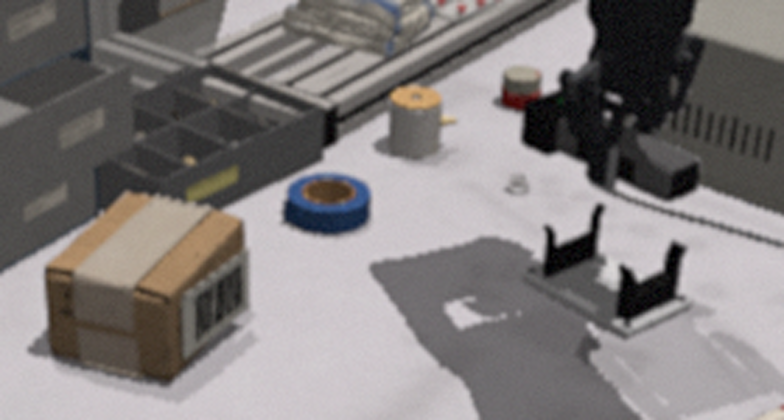

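Lifted level in the grip, with the rear edge still at row ~200. Next I'll swing over to face the label.

Emit:
step_arm:
  moves: [0,0,0.06,0,0.03,0,-1,0,0,0.18,0.005,0.09,0,-1,0,0,0.3,0.01,0.16,0,-1,0,0,0.42,0.02,0.23,0,-1,0,0,0.54,0.03,0.3,0,-1,0,0,0.64,0.04,0.36,0,-1,0,0,0.678,0.043,0.388,-0.01,-1,0,0,0.678,0.043,0.388,-0.05,-1,0,0,0.678,0.043,0.388,-0.1,-1,0,0,0.678,0.043,0.388,-0.125,-1,0,0,0.678,0.043,0.388,-0.133,-1,0,0,0.678,0.043,0.388,-0.133,-1,0,0,0.678,0.043,0.388,-0.133,-1]

```text
time: 9.0
tcp_pos: [0.4706, 0.081, 0.0223]
tool_rot: [0.707, -0.037, 0.705, 0.037]
ft_force: [-0.0, 0.3, -1.8]
opening: 0.0355
```

Run:
```python
from h import *
s=get_state();print(s["tcp_pos"],s["tool_rot"],s["ft_force"])
M=R.from_quat(np.roll(s["tool_rot"],-1)).as_matrix();print(M.round(3), "yaw",np.arctan2(M[1,2],M[0,2]),np.arctan2(-M[0,1],M[1,1]))
x=M[:,2];w=s["tcp_pos"]+.082*x;lab=np.array([.63,.098,.042]);print("win",w,"dist",lab-w)
d=get_image("scene");e=d["color"];cv2.imwrite("pics/s6.png",cv2.resize(e[140:290,210:490],None,fx=2.8,fy=2.8,interpolation=cv2.INTER_CUBIC))
d=get_image("top");e=d["color"];cv2.imwrite("pics/t6.png",cv2.resize(e[160:330,240:430],None,fx=3.5,fy=3.5,interpolation=cv2.INTER_CUBIC))
```

```text
[0.4706472  0.08102503 0.02233656] [ 0.70694662 -0.03679015  0.7053533   0.03673804] [-0.03353496  0.31117383 -1.82033687]
[[ 0.002 -0.104  0.995]
 [ 0.     0.995  0.104]
 [-1.    -0.     0.002]] yaw 0.10403174539244285 0.10403131690835783
win [0.55220366 0.08954023 0.02252077] dist [0.07779634 0.00845977 0.01947923]
```

View pics/s6.png

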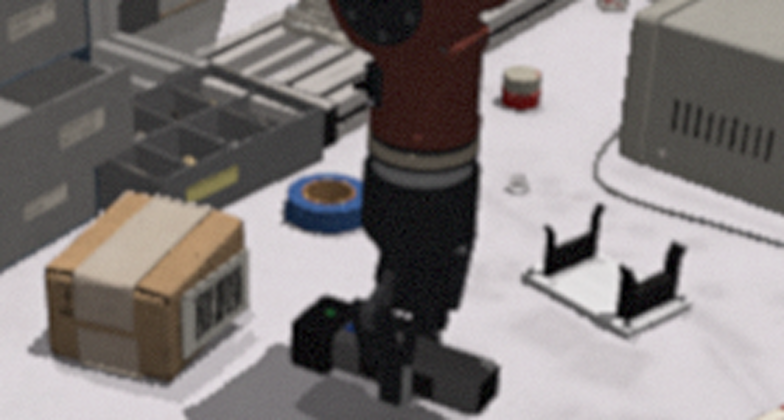

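View pics/t6.png

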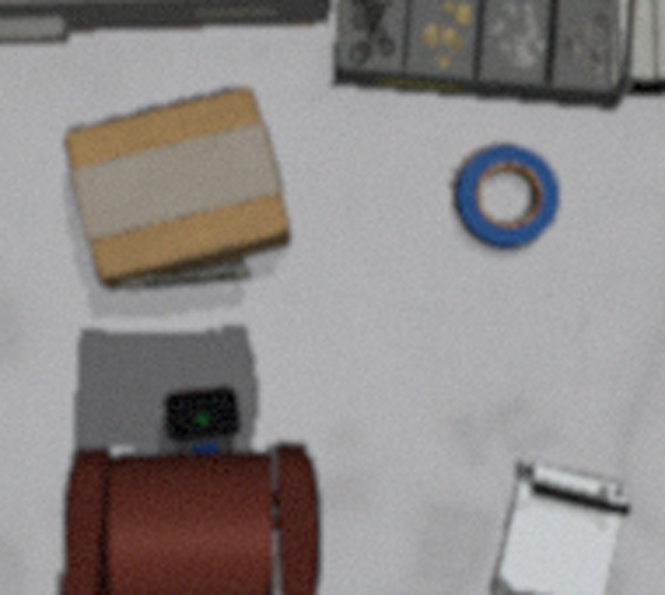

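Run:
```python
from h import *
T=cam("top");S=cam("scene");s=get_state()
a=.104;ux=np.array([np.cos(a),np.sin(a),0]);uy=np.array([-np.sin(a),np.cos(a),0]);z=np.array([0,0,1])
w=np.array([*(s["tcp_pos"][:2]+.082*ux[:2]),s["tcp_pos"][2]+.023])
P=[w+uy*.024+z*.019,w-uy*.024+z*.019,w+uy*.024-z*.019]
L=np.array([.63,.098,.042]);a=.103;ly=np.array([-np.sin(a),np.cos(a),0])
Q=[L+ly*.042+z*.026,L-ly*.042+z*.026,L+ly*.042-z*.026,L-ly*.042-z*.026]
print("w",w)
print("top head",((proj(P,T)-[240,160])*3.5).round(0).tolist())
print("scene head",((proj(P,S)-[210,140])*2.8).round(0).tolist())
print("top label",((proj(Q,T)-[240,160])*3.5).round(0).tolist())
print("scene label",((proj(Q,S)-[210,140])*2.8).round(0).tolist())
```

```text
w [0.5517329  0.08957522 0.04503039]
top head [[158.0, 395.0], [232.0, 387.0], [162.0, 398.0]]
scene head [[286.0, 321.0], [322.0, 290.0], [285.0, 367.0]]
top label [[118.0, 277.0], [247.0, 264.0], [125.0, 286.0], [247.0, 274.0]]
scene label [[176.0, 295.0], [242.0, 245.0], [177.0, 358.0], [242.0, 305.0]]
```

The window is about 78 mm from the label, within 1 mm laterally, and square to it. It's 3 mm too high. I'll lower it and hold for well over 2 s.

Emit:
step_arm:
  moves: [0,0,0,-0.003,0,-0.005,-1,0,0,0,-0.003,0,-0.005,-1,0,0,0,-0.003,0,-0.005,-1,0,0,0,-0.003,0,-0.005,-1,0,0,0,-0.003,0,-0.005,-1,0,0,0,-0.003,0,-0.005,-1,0,0,0,-0.003,0,-0.005,-1,0,0,0,-0.003,0,-0.005,-1,0,0,0,-0.003,0,-0.005,-1,0,0,0,-0.003,0,-0.005,-1,0,0,0,-0.003,0,-0.005,-1,0,0,0,-0.003,0,-0.005,-1,0,0,0,-0.003,0,-0.005,-1,0,0,0,-0.003,0,-0.005,-1,0,0,0,-0.003,0,-0.005,-1,0,0,0,-0.003,0,-0.005,-1,0,0,0,-0.003,0,-0.005,-1,0,0,0,-0.003,0,-0.005,-1,0,0,0,-0.003,0,-0.005,-1,0,0,0,-0.003,0,-0.005,-1]

```text
time: 11.7
tcp_pos: [0.4677, 0.0811, 0.0183]
tool_rot: [0.706, -0.037, 0.706, 0.037]
ft_force: [0.8, 0.1, -1.3]
opening: 0.0356
```

Emit:
step_arm:
  moves: [0,0,0,0,0,0,-1,0,0,0,0,0,0,-1,0,0,0,0,0,0,-1,0,0,0,0,0,0,-1,0,0,0,0,0,0,-1,0,0,0,0,0,0,-1,0,0,0,0,0,0,-1,0,0,0,0,0,0,-1]

```text
time: 12.7
tcp_pos: [0.4677, 0.0811, 0.0183]
tool_rot: [0.706, -0.037, 0.706, 0.037]
ft_force: [-0.4, -0.3, -2.3]
opening: 0.0357
```

Run:
```python
from h import *
s=get_state();print(s["time"],s["tcp_pos"],s["tool_rot"],s["joint_velocities"])
M=R.from_quat(np.roll(s["tool_rot"],-1)).as_matrix();print(M.round(3))
d=get_image("wrist");cv2.imwrite("pics/w7.png",d["color"])
```

```text
12.7 [0.46767865 0.08106356 0.01830056] [ 0.70613491 -0.03683973  0.7061592   0.0368173 ] [-0.00022839  0.00089953 -0.00012788  0.00048364 -0.00082512  0.00034772]
[[-0.    -0.104  0.995]
 [-0.     0.995  0.104]
 [-1.    -0.    -0.   ]]
```

View pics/w7.png

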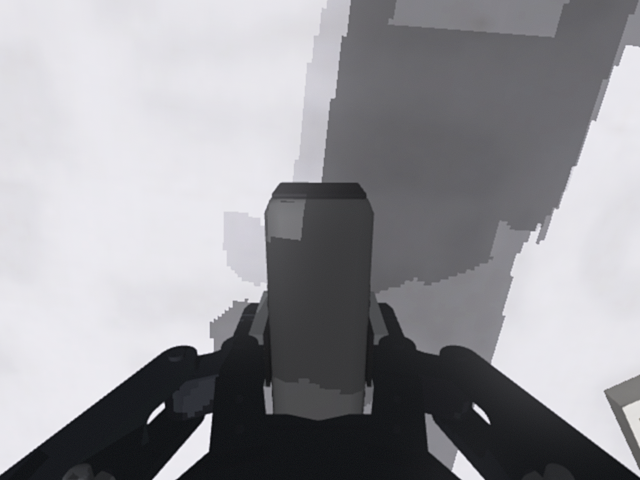

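The hold is done: 3.5 s with no motion, and the scanner hasn't shifted in the grip. Now I'll lift and return to above the cradle.

Emit:
step_arm:
  moves: [0,0,0,0,0,0.02,-1,0,0,0,0,0,0.07,-1,0,0,0,0,0,0.12,-1,0,0,-0.06,0,-0.03,0.136,-1,0,0,-0.18,-0.005,-0.09,0.136,-1,0,0,-0.3,-0.01,-0.16,0.136,-1,0,0,-0.42,-0.018,-0.23,0.136,-1,0,0,-0.54,-0.027,-0.3,0.136,-1,0,0,-0.64,-0.036,-0.36,0.136,-1,0,0,-0.678,-0.039,-0.389,0.136,-1,0,0,-0.678,-0.039,-0.389,0.136,-1,0,0,-0.678,-0.039,-0.389,0.136,-1,0,0,-0.678,-0.039,-0.389,0.136,-1]

```text
time: 14.38
tcp_pos: [0.4443, -0.1511, 0.0998]
tool_rot: [0.702, 0.082, 0.702, -0.082]
ft_force: [-0.5, -0.5, -1.5]
opening: 0.0353
```

Run:
```python
from h import *
s=get_state();print(s["time"],s["tcp_pos"],s["tool_rot"])
d=get_image("wrist");cv2.imwrite("pics/w8.png",d["color"])
```

```text
14.375 [ 0.4442945  -0.15111254  0.09976431] [ 0.70215727  0.08237141  0.70247004 -0.08201201]
```

View pics/w8.png

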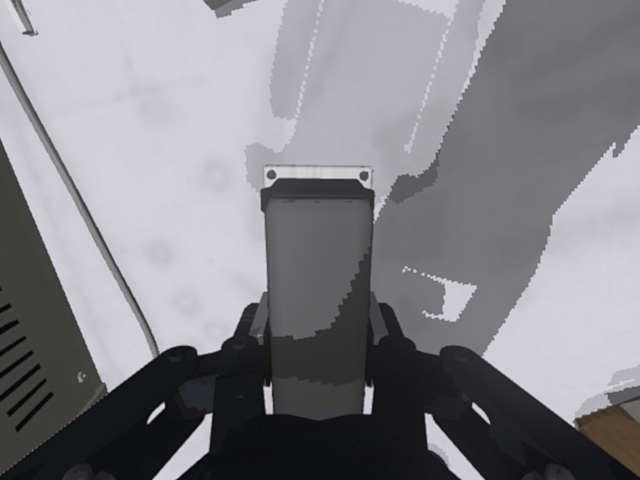

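The view matches the one from lift-off within about 2 px. I'll lower gently.

Emit:
step_arm:
  moves: [0,0,0,0,0,-0.03,-1,0,0,0,0,0,-0.06,-1,0,0,0,0,0,-0.085,-1,0,0,0,0,0,-0.1,-1,0,0,0,0,0,-0.11,-1,0,0,0,0,0,-0.118,-1,0,0,0,0,0,-0.124,-1,0,0,0,0,0,-0.127,-1,0,0,0,0,0,-0.127,-1,0,0,0,0,0,-0.127,-1]

```text
time: 15.68
tcp_pos: [0.4445, -0.1524, 0.0239]
tool_rot: [0.702, 0.083, 0.702, -0.083]
ft_force: [-0.7, -0.2, -2.1]
opening: 0.0353
```

Run:
```python
from h import *
s=get_state();print(s["time"],s["tcp_pos"],s["tool_rot"],s["ft_force"],s["wrist_torque"])
d=get_image("wrist");cv2.imwrite("pics/w9.png",d["color"])
e=get_image("scene")["color"];cv2.imwrite("pics/s9.png",cv2.resize(e[180:270,370:470],None,fx=6,fy=6,interpolation=cv2.INTER_CUBIC))
```

```text
15.675 [ 0.44445838 -0.15240718  0.02389641] [ 0.70238755  0.08274395  0.70209583 -0.08286501] [-0.68971848 -0.19654245 -2.05979869] [0.02831287 0.06870559 0.00450546]
```

View pics/w9.png

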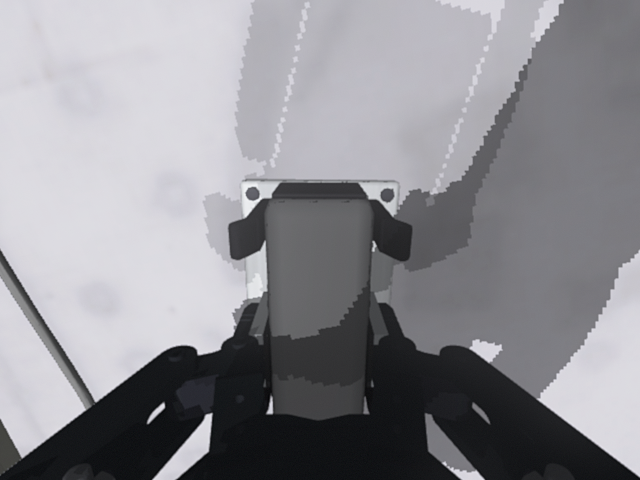

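View pics/s9.png

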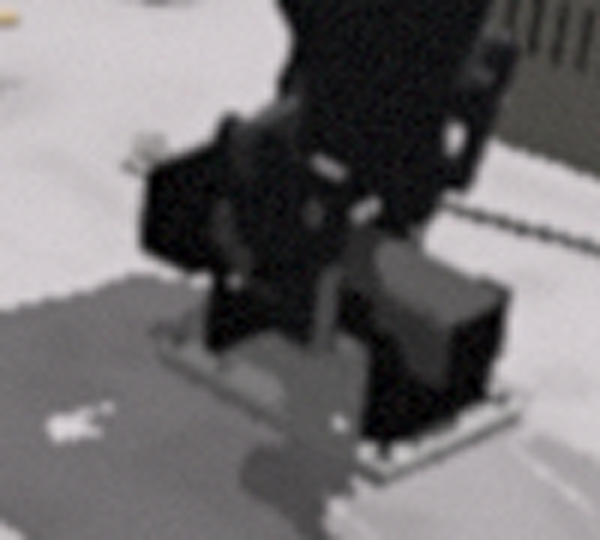

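It lies between the cheeks and about 1–2 mm above the saddles, with no contact force yet. I'll lower in small steps.

Emit:
step_arm:
  moves: [0,0,0,0,0,-0.001,-1,0,0,0,0,0,-0.002,-1,0,0,0,0,0,-0.003,-1,0,0,0,0,0,-0.003,-1,0,0,0,0,0,-0.003,-1]

```text
time: 16.4
tcp_pos: [0.4443, -0.1523, 0.022]
tool_rot: [0.702, 0.083, 0.702, -0.083]
ft_force: [-1.2, -0.2, 1.1]
opening: 0.0354
```

Emit:
step_arm:
  moves: [0,0,0,0,0,-0.001,-1,0,0,0,0,0,-0.0015,-1,0,0,0,0,0,-0.0015,-1,0,0,0,0,0,-0.0015,-1]

```text
time: 16.9
tcp_pos: [0.4443, -0.1523, 0.022]
tool_rot: [0.702, 0.083, 0.702, -0.083]
ft_force: [-4.2, 2.7, 8.3]
opening: 0.0355
```

Run:
```python
from h import *
s=get_state();print(s["time"],s["tcp_pos"],s["tool_rot"],s["ft_force"],s["wrist_torque"])
```

```text
16.9 [ 0.44430519 -0.15232113  0.0219939 ] [ 0.70198722  0.08286562  0.70249646 -0.08274031] [-4.17343469  2.65340736  8.31008814] [ 0.26411198  0.47542296 -0.01691404]
```

It's seated: contact force 8 N, with z stopped at the original value of 0.022. I'll release it slowly.

Emit:
step_arm:
  moves: [0,0,0,0,0,0,-0.15,0,0,0,0,0,0,-0.1,0,0,0,0,0,0,0,0,0,0,0,0,0,0.2,0,0,0,0,0,0,0.5,0,0,0,0,0,0,1,0,0,0,0,0,0,1,0,0,0,0,0,0,1,0,0,0,0,0,0,1]

```text
time: 18.02
tcp_pos: [0.4443, -0.1523, 0.021]
tool_rot: [0.702, 0.083, 0.702, -0.083]
ft_force: [-0.6, -0.1, 0.1]
opening: 0.0857
```

Run:
```python
from h import *
s=get_state();print(s["time"],s["tcp_pos"],s["ft_force"],s["opening"])
d=get_image("wrist");cv2.imwrite("pics/w10.png",d["color"])
```

```text
18.025 [ 0.44428955 -0.15229809  0.02099388] [-0.56548793 -0.12493819  0.1311897 ] 0.08567869991159868
```

View pics/w10.png

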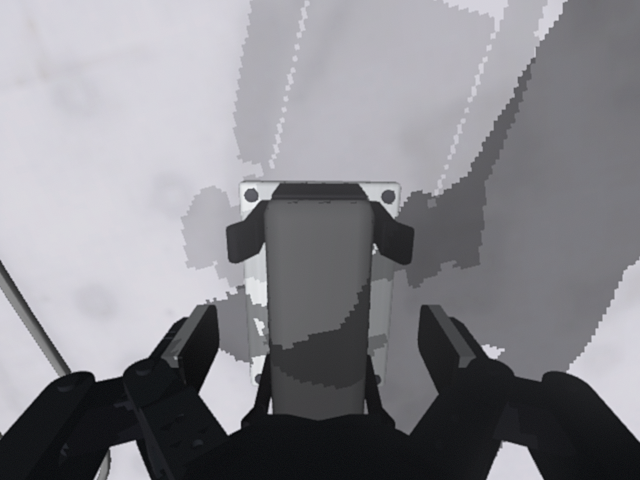

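The fingers are open and clear, and the scanner is between the cheeks. I'll retreat straight up.

Emit:
step_arm:
  moves: [0,0,0,0,0,0.03,1,0,0,0,0,0,0.09,1,0,0,0,0,0,0.17,1,0,0,0,0,0,0.243,1,0,0,0,0,0,0.243,1,0,0,0,0,0,0.243,1]

```text
time: 18.82
tcp_pos: [0.4438, -0.1521, 0.1662]
tool_rot: [0.702, 0.083, 0.703, -0.083]
ft_force: [-0.3, 0.8, -0.2]
opening: 0.0855
```

Run:
```python
from h import *
s=get_state();print(s["time"],s["tcp_pos"],s["ft_force"])
d=get_image("wrist");e=d["color"];a=cv2.imread("pics/w2.png")
cv2.imwrite("pics/w11.png",np.hstack([a[145:345,245:395],e[145:345,245:395]]).repeat(2,0).repeat(2,1))
e=get_image("scene")["color"];cv2.imwrite("pics/s11.png",cv2.resize(e[140:340,130:480],None,fx=2.2,fy=2.2,interpolation=cv2.INTER_CUBIC))
```

```text
18.825 [ 0.44376159 -0.15205086  0.16620281] [-0.2850646   0.82058205 -0.15527938]
```

View pics/w11.png

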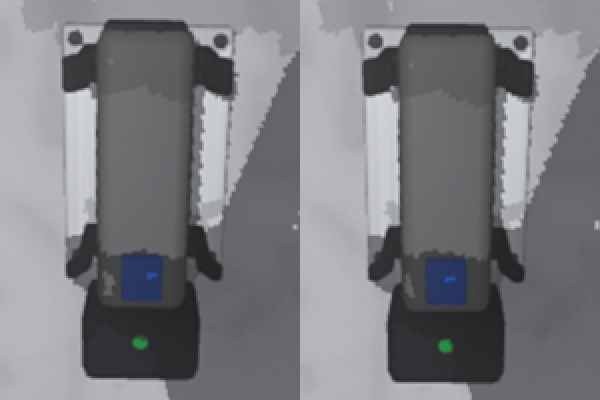

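View pics/s11.png

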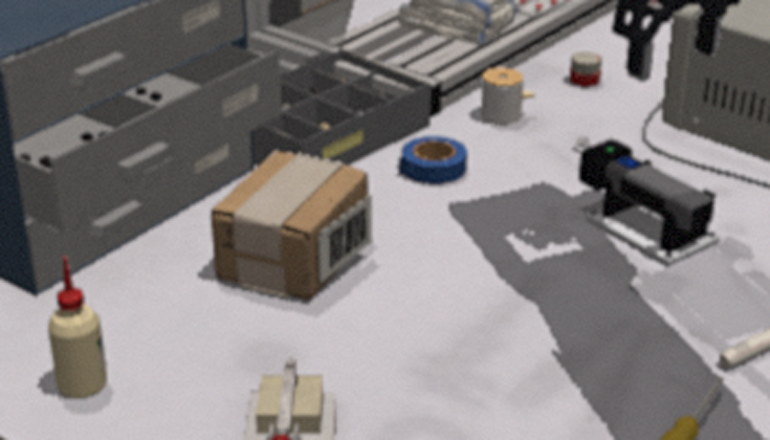

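The before and after views match: the scanner is seated and level, pointing the same way, and nothing else has moved. I'll hand the job in.

Run:
```python
from bench import *
print(hand_in())
```

```text
the job is handed in; nothing more can be done
None
```

The carton is booked in and I handed the job in at about 19 s of the 58 s allowed. I get no verdict back, and no sensor confirms the read itself.

- **Scan:** I held the scanner still for about 3.5 s with the window about 80 mm from the label. By calculation it was square to the label within about 1°, and within about 1 mm of its middle.
- **Return:** I set the scanner back in its cradle the same way round and opened the fingers only once it rested on the saddles (8 N contact, same height as when I gripped it). I then lifted the gripper clear.
- **Last checks:** Before-and-after wrist pictures show the scanner within about 1–2 mm of where it started. In the last scene picture the carton, tape roll, nest and bottle look unmoved.
- **Disagreements:** The carton's visible shape did not fit its stated 120 x 144 mm and looked turned about 0.12 rad from its label, so I aimed at the label itself. The scene camera put the label about 5 mm from the wrist camera's estimate. At the scan position the scanner head and label were off by similar amounts in the scene picture. In the top view they differed by a few millimetres, so the aim could be off by that much.

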